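# Set and lock a steering gear

## Task

Push the orange turning arm of the steering gear round with a fingertip until it points straight at the yellow marker pin, then push the red lock lever all the way over to its stop, away from the arm, and move clear. The arm must stay pointing at the yellow pin; do not lift it off its shaft, and leave the loose things on the bench where they are.

Things in the scene. Friction and masses are not known exactly. Their poses are not given: they have to be found in the camera images.
- gear: Car steering gear clamped to the bench, fixed, about 1 m long: dark tube of 48 mm diameter with black pleated boots, its axis 75 mm above the bench, parallel to this frame's y axis and 20 mm to its +x side. A round pinion tower (60 mm diameter, top 132 mm above the bench) stands at the origin, which lies on the bench under the pinion's vertical axis; z is up. The robot is on the -x side.
- spoke_hub (a point): Point on the pinion's vertical axis at the height of the turning arm, 154 mm above the bench; the dark hub round it is 42 mm in diameter and its brass cap tops out 175 mm above the bench.
- spoke_tip (a point): End of the orange turning arm, 145 mm out from the hub, on the arm's centre line. x points outward along the arm, z up. The arm is a level bar 16 mm wide (10 mm over the last 18 mm) and 14 mm thick, from 147 to 161 mm above the bench, over the clear bench on the robot's side of the gear. It turns stiffly about the pinion (about 0.5 N m, so 5 N at 105 mm from the axis) and stays where it is left. It is only slipped onto the shaft: pulling it up lifts it off.
- spoke (a joint): Angle of the orange turning arm, rad: 0 when it points along the gear's -x (towards the robot), growing anticlockwise seen from above; stops at -1.15 and 1.15. Starts near 0.
- yellow_pin_top (a point): Centre of the yellow ball (20 mm diameter) on top of the yellow marker pin, 154 mm above the bench: a thin fixed upright rod on a 44 mm round foot, just beyond the reach of the arm's end (164 to 217 mm from the pinion axis), on one side or the other.
- blue_pin_top (a point): The same for the blue marker pin, on the other side; it marks another setting and plays no part here.
- lock_pivot (a point): Point on the vertical pivot of the red lock lever, 154 mm above the bench, on top of a blue clamp block (85 by 56 mm, 113 mm high) that straddles the gear's tube, 230 to 280 mm to the gear's +y side; the dark hub round it is 34 mm in diameter, top 167 mm.
- lock_tip (a point): Centre of the round knob (22 mm diameter) at the end of the red lock lever, 100 mm out from its pivot. x points outward along the lever, z up. The lever is a level bar 14 mm wide and 14 mm thick, from 147 to 161 mm above the bench; it takes about 0.25 N m (3.5 N at 72 mm from the pivot) and stays where it is left.
- lock (a joint): Angle of the red lock lever, rad: at 0 (open) it points along the gear's -x, towards the robot; it grows clockwise seen from above as the lever swings away from the turning arm, to its stop at 1.45 (locked), lying nearly along the tube, pointing to the gear's +y.
- socket: loose steel socket standing upright, 32 mm diameter, 38 mm high; origin at the centre of its underside; to be left alone.
- nut: loose brass hexagon nut, 30 mm across, 14 mm high; origin at the centre of its underside; to be left alone.
- tin: loose green-labelled tin, 70 mm diameter, 75 mm high; origin at the centre of its underside; to be left alone.
- pot: loose white plastic bowl, 72 mm diameter, 45 mm high; origin at the centre of its underside; to be left alone.
- boot: loose black pleated rubber boot lying down, 130 mm long, 58 mm diameter; origin at the centre of its underside; to be left alone.
- wrench: loose steel wrench lying flat; origin at the centre of its underside; to be left alone.
- screwdriver: loose screwdriver lying flat; origin at the centre of its underside; to be left alone.

How it is judged:
By the outcome, as a careful person would: the job done as asked, in the order asked, and still so for the second after the job is handed in, with the robot touching nothing.
It also fails if it takes over 48 s, if anything falls off the work surface, if the arm or the gripper's body presses on something with over 40 N, if the wrist force passes 120 N, or if a joint passes its speed limit or range.

## Robot

A 6-joint arm with a two-finger parallel gripper is mounted at the origin on the work surface. World frame = base frame: x ahead of the robot, y to its left, z up, the work surface at z = 0. Lengths are in mm, angles in rad, forces in N, time in s.
With the tool pointing down it reaches from about 300 to 875 mm from the base axis. Payload 4.2 kg.
Tool frame: the origin (TCP) lies at the very end of the fingers, on their centre line; the grasp point (between the pads) lies 19 mm behind it; y points along the fingers, x is the direction in which the jaws open and shut, and the axes are right-handed (so a half turn about y gives the same grasp; the last joint's range is limited). The gripper opens to 85 mm and grips with 20 to 120 N. Pads are 22 mm wide; open, the fingers measure 114 mm over their backs; the gripper's body (76 mm by 85 mm) begins 54 mm behind the grasp point. The pads swing forward as they close: fully open they stand 13 mm farther back than shut.
Start: joints at [-0.02, 0.32, 1.565, -0, 1.257, -0.02], TCP at [575.014, 0, 231.338] pointing down, gripper open.
Joint ranges: [-3.11, 3.11], [-0.84, 2.01], [0.21, 2.61], [-1.34, 4.49], [0.05, 2.63], [-2.56, 2.56]. Speed limits (rad/s): [2.57, 2.57, 3.14, 3.14, 3.14, 3.14].

## Interface

Orientations are given as a unit quaternion [w, x, y, z].
In Python, from cell import r gives the robot as it stands.
- The arm moves only by the tool apply_moves, never from a script. Its argument "moves" is a list that holds one entry, the list of rows, each a list of 7 numbers: the closure in counts, from 0 (fully open) to 255 (shut), then the shift along the tool's x, y, z in mm, then the turn, a rotation vector about the tool's x, y, z in degrees. In form: [[[gripper, dx, dy, dz, wx, wy, wz], ...]]. A call has 1 to 20 rows; each row is the pose to reach, as a shift and turn from the pose measured when the call began, along the tool's axes at that moment; what a row does not reach only later rows make up. A row lasts 1/12 s, in which the tool goes at most 41.7 mm and 7.16 degrees, less where a joint would pass 70% of its speed; a pose out of reach is approached as far as the arm can. A call with a gripper value outside its range is refused whole. The fingers move at their own pace and stop on an object; "squeeze" is the grip in N (left out, the last holds). Time passes only in rows, so rows that repeat a pose let the fingers close. It gives the time, the measured TCP pose, the force and the opening at its end, in the units of the state.
- r.read_state(): the state, without advancing time (a new reading comes with each control period).
- r.grab_frame(name): name is "scene" or "side" or "wrist"; returns a dict with "img" (400x640x3 uint8, red, green, blue), "vfov" (degrees; the focal length in pixels is half the picture's height over the tangent of half this angle, whatever the lens; pixels are square), "cx", "cy" (the principal point, pixels), "rvec" (rotation vector, rad) and "tvec" (3), from world to camera coordinates, as OpenCV has them. Camera axes: x right, y down, z forward; pixel columns grow to the right and rows downward; lengths in mm; the calibration is good to about 2 mm. A picture is of the moment at which its call begins. There is no depth.
- r.hand_in(): hands the job in, once; it reports no verdict.
The state is a dict: "t": time; "joint_positions": joint angles; "qd": joint speeds; "joint_torque": joint torques, N m; "eef_pos": TCP position; "ee_rot": TCP orientation; "force": force on the tool from outside, world axes, zero at the start; "moment": the same for the moment, N m; "width": finger opening in mm.
Only numpy, scipy, OpenCV 4.12 (cv2) and the standard library are available. Lean on these libraries where they do the work, as an engineer would, in place of code of your own. Each camera call takes 0.05 s, during which the arm holds its last target.

## Working session

There is one attempt and no reset: what is moved stays moved. The work goes in short steps, Python scripts to look and compute and a tool call to move; the robot and the scene stay as the last step left them, time stands still between calls to the robot, and variables do not carry over. Pictures are saved under pics/ and viewed, and the job is handed in when it is done.

Besides the shell and the picture viewer there is one more tool, called after "Call:" as name([rows], argument=value, ...), one row to a line, values as JSON. apply_moves: Moves the arm, as the interface text tells. Its arguments: {"type":"object","properties":{"moves":{"type":"array"},"squeeze":{"type":"number"}},"required":["moves"]}

```bash
mkdir -p pics; ls; cat > h.py <<'E'
import numpy as np,cv2
from cell import r
def grab(n,tag):
    f=r.grab_frame(n); cv2.imwrite(f'pics/{tag}.png',cv2.cvtColor(f['img'],cv2.COLOR_RGB2BGR)); 
    np.savez(f'{tag}.npz',**f); return f
def K(f):
    F=200/np.tan(np.radians(f['vfov'])/2); return np.array([[F,0,f['cx']],[0,F,f['cy']],[0,0,1.]])
def ray(f,u,v):
    R=cv2.Rodrigues(np.array(f['rvec'],float))[0]; t=np.array(f['tvec'],float).ravel()
    d=R.T@np.linalg.inv(K(f))@np.array([u,v,1.]); return -R.T@t,d/np.linalg.norm(d)
def onz(f,u,v,z):
    c,d=ray(f,u,v); return c+d*(z-c[2])/d[2]
def proj(f,p):
    return cv2.projectPoints(np.array(p,float).reshape(-1,1,3),np.array(f['rvec'],float),np.array(f['tvec'],float),K(f),None)[0].reshape(-1,2)
E
python3 - <<'E'
from h import *
for n in('scene','side','wrist'):
    f=grab(n,n+'0'); print(n,f['vfov'],ray(f,f['cx'],f['cy']))
print(r.read_state())
E
```

```text
pics
scene 54.573631065255555 (array([1276.86987323,  -96.49649764,  859.12524067]), array([-0.68888774,  0.06630478, -0.72182918]))
side 55.96900789107828 (array([ 127.85612687, -794.50848599,  645.26540829]), array([ 0.41560814,  0.74487754, -0.52194571]))
wrist 69.67554076747268 (array([573.73265835,  76.36933501, 373.06684794]), array([-0.00144357, -0.30333148, -0.95288401]))
{'t': 0.15, 'joint_positions': array([-1.99990206e-02,  3.20163370e-01,  1.56536132e+00,  2.57873780e-05,
        1.25743616e+00, -1.99867153e-02]), 'qd': array([ 0.00013689, -0.00339874, -0.00432846, -0.00227278,  0.00012988,
       -0.00143703]), 'joint_torque': array([-9.13009580e-05, -4.15840280e+01, -2.34345907e+01, -1.12702321e-04,
        5.94026569e-03, -2.51738534e-06]), 'eef_pos': array([5.74648305e+02, 1.61744484e-02, 2.30679444e+02]), 'ee_rot': array([ 7.07124956e-01, -7.07088276e-01,  4.90628649e-04,  4.76294750e-04]), 'force': array([-0.40541285, -0.52432657, -0.06740353]), 'moment': array([-0.00359952,  0.01986106, -0.01526062]), 'width': 85.10357988417307}
```

View pics/scene0.png

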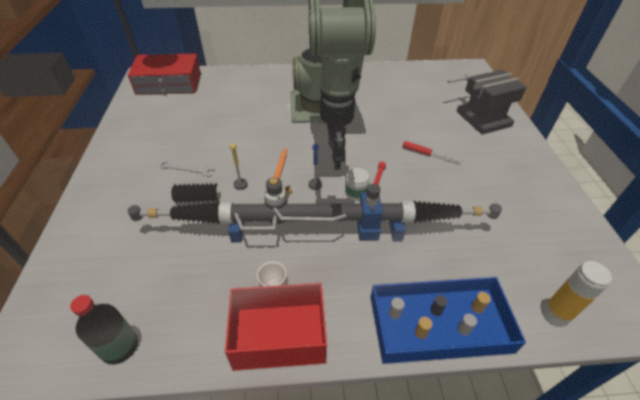

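View pics/side0.png

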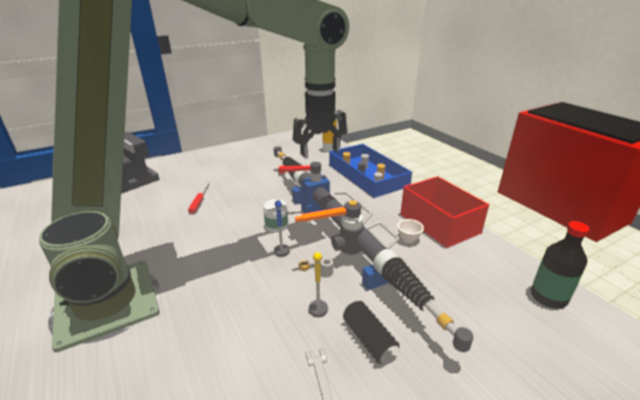

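View pics/wrist0.png

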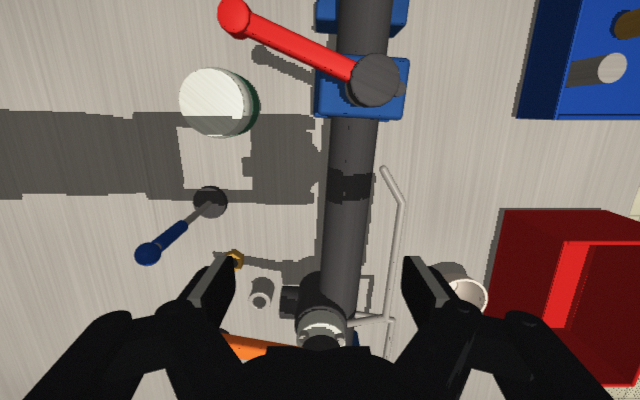

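```bash
python3 - <<'E'
from h import *
ims=[]
for n,(x0,y0,x1,y1) in {'scene':(120,130,400,245),'side':(240,110,420,330)}.items():
    f=np.load(n+'0.npz'); im=cv2.cvtColor(f['img'],cv2.COLOR_RGB2BGR)
    s=2.8 if n=='scene' else 2.7
    cv2.imwrite(f'pics/{n}0c.png',cv2.resize(im[y0:y1,x0:x1],None,fx=s,fy=s,interpolation=cv2.INTER_CUBIC))
    hsv=cv2.cvtColor(im,cv2.COLOR_BGR2HSV)
    for c,lo,hi in(('yellow',(20,130,90),(32,255,255)),('orange',(7,170,120),(17,255,255)),('red',(0,180,90),(4,255,255)),('blue',(105,130,50),(125,255,255))):
        m=cv2.inRange(hsv,lo,hi)
        k,l,st,ce=cv2.connectedComponentsWithStats(m)
        print(n,c,[(st[i].tolist(),ce[i].round(1).tolist()) for i in range(1,k) if st[i,4]>12 and y0-20<ce[i][1]<y1 and x0<ce[i][0]<x1])
E
```

```text
scene yellow []
scene orange []
scene red []
scene blue [([364, 207, 6, 7, 28], [366.4, 210.1]), ([375, 206, 6, 8, 20], [377.9, 210.0])]
side yellow [([324, 131, 9, 12, 92], [328.0, 136.9]), ([344, 153, 5, 4, 14], [346.1, 154.4]), ([379, 165, 5, 4, 13], [380.5, 166.1]), ([350, 201, 6, 4, 22], [352.3, 202.5]), ([314, 253, 8, 8, 53], [317.2, 256.5]), ([315, 264, 5, 18, 73], [317.4, 272.0])]
side orange [([296, 208, 50, 13, 303], [321.4, 213.8])]
side red [([280, 166, 30, 3, 78], [293.7, 167.1])]
side blue [([330, 145, 81, 41, 759], [362.8, 164.2]), ([305, 179, 23, 7, 66], [316.2, 182.2]), ([294, 188, 6, 3, 16], [296.2, 189.0]), ([374, 192, 10, 4, 13], [378.3, 193.7]), ([276, 202, 4, 4, 14], [277.7, 203.5]), ([364, 267, 9, 8, 52], [368.7, 270.2])]
```

View pics/scene0c.png

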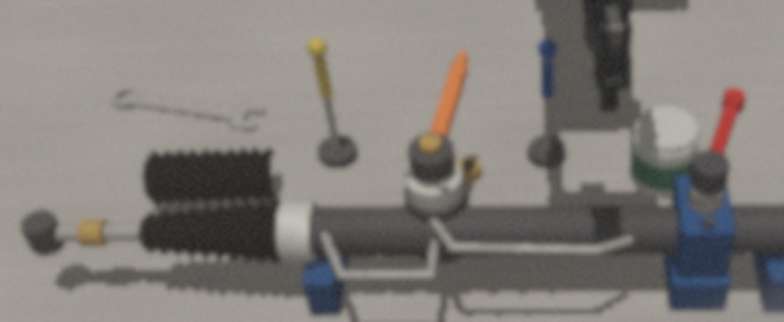

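View pics/side0c.png

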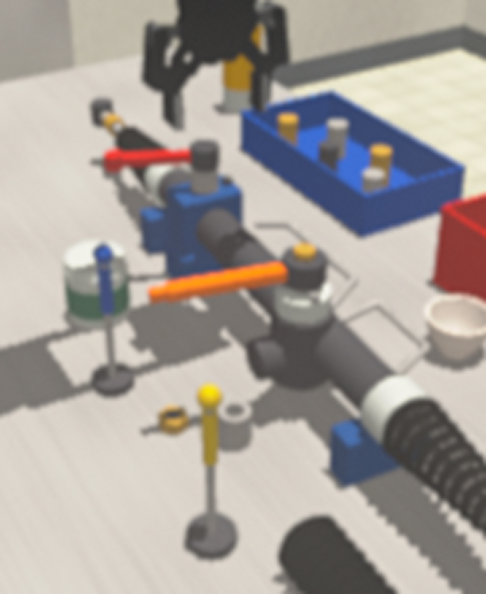

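```bash
cat >> h.py <<'E'
def tri(obs):
    A=np.zeros((3,3));b=np.zeros(3)
    rs=[ray(f,u,v) for f,u,v in obs]
    for c,d in rs:
        P=np.eye(3)-np.outer(d,d);A+=P;b+=P@c
    X=np.linalg.solve(A,b); return X,[round(float(np.linalg.norm((np.eye(3)-np.outer(d,d))@(X-c))),1) for c,d in rs]
E
python3 - <<'E'
from h import *
S=np.load('scene0.npz');D=np.load('side0.npz')
pts=dict(cap=((273.6,181.1),(352.6,202.6),175),yel=((233.2,146.4),(317.3,256.3),154),tip=((285,149.6),(296.3,218.9),158),lockhub=((373.6,186.4),(315.6,164.8),167),knob=((381.8,165.7),(280.7,169.3),154),blue=((315.7,146.4),(278,203.3),154))
P={}
for k,(a,b,z) in pts.items():
    X,e=tri([(S,*a),(D,*b)]);P[k]=X
    print(k,X.round(1),e,onz(S,*a,z)[:2].round(1),onz(D,*b,z)[:2].round(1))
for k in('yel','tip','blue'): d=P[k]-P['cap']; print(k,np.hypot(*d[:2]),np.degrees(np.arctan2(-d[1],-d[0])))
d=P['lockhub']-P['cap'];print(np.hypot(*d[:2]),d)
d=P['knob']-P['lockhub'];print(np.hypot(*d[:2]),np.degrees(np.arctan2(-d[1],-d[0])))
# tube axis: boundary stuff: ends of rack
for a,z in(((134.5,213),75),((495,211.5),75)): print(onz(S,*a,z))
E
```

```text
cap [ 578.8 -151.4  170.7] [0.5, 0.5] [ 582.7 -150.7] [ 574.7 -157.9]
yel [ 415.2 -267.   153.3] [1.0, 1.0] [ 415.  -266.2] [ 415.1 -268.8]
tip [ 439.3 -122.   153.8] [1.3, 1.3] [ 442.8 -121.1] [ 436.9 -129.6]
lockhub [611.   96.5 164.5] [3.4, 3.4] [609.8  98.4] [608.   85.9]
knob [518.9 138.5 152.1] [0.3, 0.3] [521.3 137.7] [517.4 135.5]
blue [431.1 -35.4 154. ] [1.4, 1.4] [429.4 -34.5] [431.2 -37.6]
yel 200.31804779291227 35.25620100139031
tip 142.49754132749175 -11.874958439582658
blue 187.78924332573254 -38.143830102707554
249.89613586017092 [ 32.21050659 247.8115453   -6.19589013]
101.25018928617642 -24.55915296787422
[ 576.75002872 -522.30127208   75.        ]
[636.21048062 434.65927538  75.        ]
```

Call:
apply_moves([
  [[255,-15,0,-16,0,2,0],[255,-30,0,-32,0,4,0],[255,-46,0,-48,0,6,0],[255,-62,0,-64,0,8,0],[255,-78,0,-80,0,10,0],[255,-92,0,-96,0,12,0],[255,-92,0,-96,0,12,0],[255,-92,0,-96,0,12,0],[255,-92,0,-96,0,12,0]],
])

```text
t: 0.9
eef_pos: [483.1, -95.8, 230.8]
ee_rot: [0.703, -0.703, 0.074, -0.074]
force: [0.9, -0.5, 0.1]
width: -0.1
```

```bash
python3 - <<'E'
from h import *
f=grab('wrist','wrist1'); grab('side','side1'); s=r.read_state(); print(s['t'],s['eef_pos'],s['force'],s['width'],s['ee_rot'])
E
```

```text
1.0 [483.26594691 -95.44995785 230.67750851] [-1.15635043  0.68533983  0.11526047] 0.11936622283376688 [ 0.7033346  -0.7032083   0.07397888 -0.07311405]
```

View pics/wrist1.png

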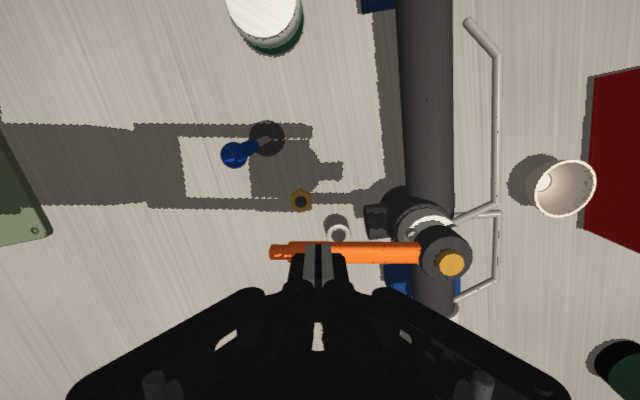

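View pics/side1.png

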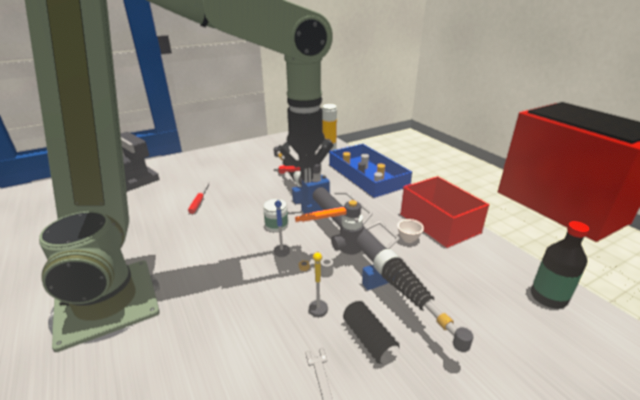

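```bash
python3 - <<'E'
from h import *
f=np.load('wrist1.npz'); im=cv2.cvtColor(f['img'],cv2.COLOR_RGB2BGR); hsv=cv2.cvtColor(im,cv2.COLOR_BGR2HSV)
m=cv2.inRange(hsv,(12,100,150),(22,255,255)); m[:, :430]=0;m[:235]=0;m[290:]=0
k,l,st,ce=cv2.connectedComponentsWithStats(m);i=1+st[1:,4].argmax();print(st[i],ce[i]);c=onz(f,*ce[i],175);print('cap',c)
m=cv2.inRange(hsv,(3,170,200),(14,255,255)); m[:,440:]=0
# top face centreline: per column bright extents
for u in (275,285,350,370,390,410):
    v=np.where(m[:,u])[0]; print(u,v.min(),v.max(),onz(f,u,v.min(),161)[:2].round(1),onz(f,u,v.max(),161)[:2].round(1))
bl=cv2.inRange(hsv,(105,150,60),(125,255,255));bl[:135]=0;bl[175:]=0;bl[:,:215]=0;bl[:,255:]=0
vs,us=np.where(bl);print(us.min(),us.max(),vs.min(),vs.max())
x0,y0=255,225;cv2.imwrite('pics/w1c.png',cv2.resize(im[y0:300,x0:490],None,fx=3.3,fy=3.3))
E
```

```text
[439 254  25  22 426] [451.3685446  264.39201878]
cap [ 576.08120795 -153.01504839  175.        ]
275 255 256 [ 440.3 -123.5] [ 440.1 -124.4]
285 255 256 [ 448.4 -125.2] [ 448.1 -126.1]
350 247 262 [ 501.9 -129.2] [ 499.5 -142.7]
370 247 262 [ 517.9 -132.5] [ 515.8 -146.1]
390 247 262 [ 533.8 -135.9] [ 532.  -149.5]
410 247 262 [ 549.7 -139.3] [ 548.2 -153. ]
221 254 140 167
```

View pics/w1c.png

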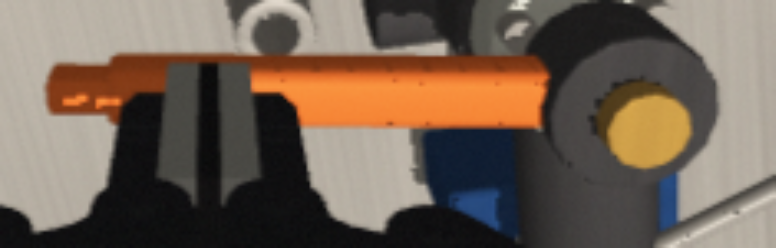

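Call:
apply_moves([
  [[255,0,20,0,0,0,0],[255,0,45,0,0,0,0],[255,0,70,0,0,0,0],[255,0,90,0,0,0,0],[255,0,90,0,0,0,0],[255,0,90,0,0,0,0]],
])

```text
t: 1.5
eef_pos: [483.2, -94.8, 140.1]
ee_rot: [0.703, -0.703, 0.074, -0.072]
force: [-0.3, -0.3, 0.1]
width: 0.2
```

```bash
cat > arc.py <<'E'
from h import *
from scipy.spatial.transform import Rotation as Ro
def rows(hub,rr,off,angs):
    s=r.read_state(); q=s['ee_rot']; R=Ro.from_quat([q[1],q[2],q[3],q[0]]); p=s['eef_pos']
    x=R.as_matrix()[:,0]; yaw=np.degrees(np.arctan2(x[1],x[0]))
    print('t',s['t'],'p',p.round(1),'yaw',yaw.round(2),'F',s['force'].round(1))
    for a in angs:
        t=np.radians(a); P=np.array([hub[0]-rr*np.cos(t)-off*np.sin(t),hub[1]-rr*np.sin(t)+off*np.cos(t),p[2]])
        d=R.inv().apply(P-p); print(a,d.round(0),'wy',round(-(a-yaw),1))
E
python3 - <<'E'
from arc import *
rows((577.5,-152),105,19,[-12,-6,0,6,12,18,24,30,33,36])
E
```

```text
t 1.5 p [483.2 -94.8 140.1] yaw -11.88 F [-0.3 -0.3  0.1]
-12 [ -1.   0. -17.] wy 0.1
-6 [ -2.   0. -28.] wy -5.9
0 [ -3.   0. -40.] wy -11.9
6 [ -2.  -0. -51.] wy -17.9
12 [  0.  -0. -62.] wy -23.9
18 [  4.  -0. -72.] wy -29.9
24 [  8.  -0. -83.] wy -35.9
30 [ 13.  -0. -92.] wy -41.9
33 [ 16.  -0. -97.] wy -44.9
36 [  20.   -0. -102.] wy -47.9
```

Call:
apply_moves([
  [[255,-1,0,-8,0,0,0],[255,-1,0,-17,0,0,0],[255,-2,0,-22,0,-3,0],[255,-2,0,-28,0,-6,0],[255,-3,0,-34,0,-9,0],[255,-3,0,-40,0,-12,0],[255,-3,0,-45,0,-15,0],[255,-2,0,-51,0,-18,0],[255,-1,0,-56,0,-21,0],[255,0,0,-62,0,-24,0],[255,2,0,-67,0,-27,0],[255,4,0,-72,0,-30,0],[255,6,0,-77,0,-33,0],[255,8,0,-83,0,-36,0],[255,8,0,-83,0,-36,0],[255,8,0,-83,0,-36,0]],
])

```text
t: 2.83
eef_pos: [474.3, -178.3, 141.2]
ee_rot: [0.692, -0.691, -0.147, 0.148]
force: [0.5, 1.1, 1.6]
width: -0.0
```

```bash
python3 - <<'E'
from arc import *
rows((577.5,-152),105,19,[24,28,30,32,34,35,36])
for n in('scene','side','wrist'):
    f=grab(n,n+'2')
im=cv2.imread('pics/scene2.png')[130:220,200:330];cv2.imwrite('pics/s2c.png',cv2.resize(im,None,fx=5,fy=5,interpolation=cv2.INTER_CUBIC))
im=cv2.imread('pics/side2.png')[180:300,260:380];cv2.imwrite('pics/d2c.png',cv2.resize(im,None,fx=5,fy=5,interpolation=cv2.INTER_CUBIC))
E
```

```text
t 2.8333 p [ 474.3 -178.3  141.2] yaw 24.01 F [0.5 1.1 1.6]
24 [-0.  0.  1.] wy 0.0
28 [-1. -0. -6.] wy -4.0
30 [ -1.  -0. -10.] wy -6.0
32 [ -2.  -0. -14.] wy -8.0
34 [ -2.  -0. -17.] wy -10.0
35 [ -2.  -0. -19.] wy -11.0
36 [ -2.  -0. -21.] wy -12.0
```

View pics/s2c.png

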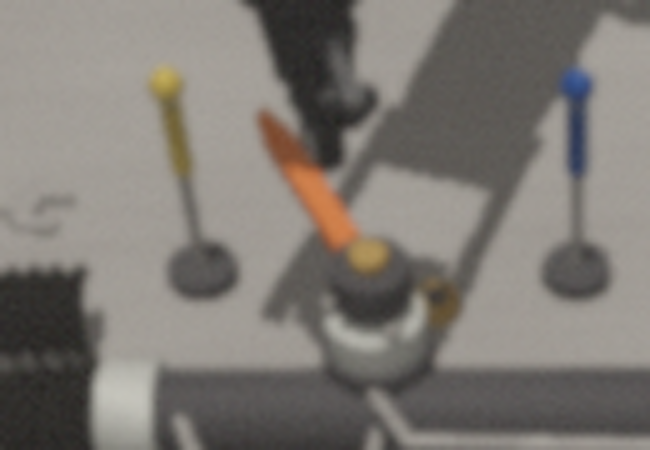

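View pics/d2c.png

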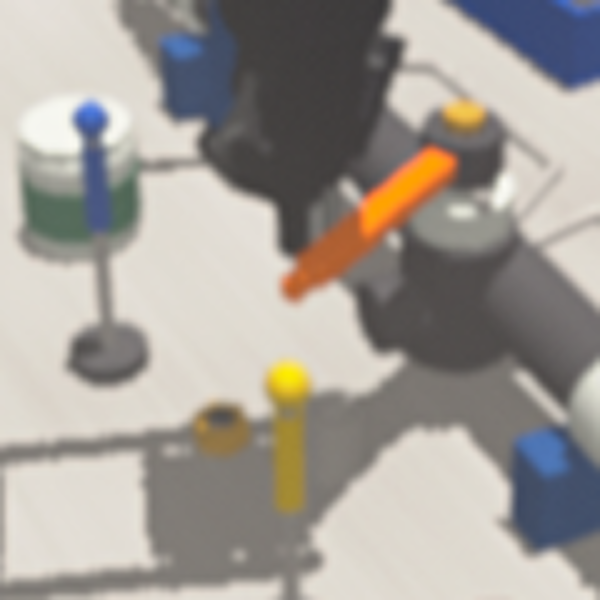

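View pics/wrist2.png

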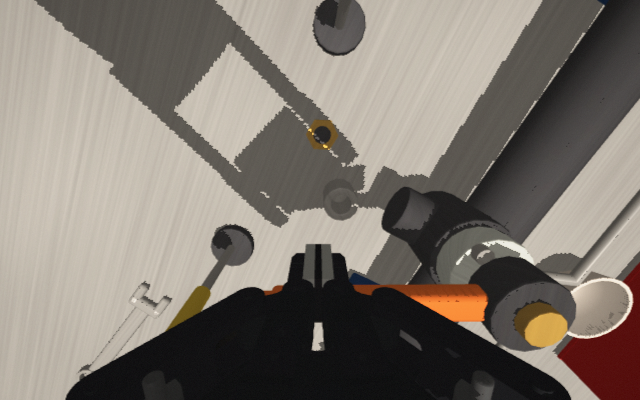

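```bash
python3 - <<'E'
from h import *
S=np.load('scene2.npz');D=np.load('side2.npz')
hub=np.array([577.5,-152])
for n,a,b in(('tip',(252.6,153.2),(318,237.6)),('yel',(233.2,146.5),(317.4,256)),('cap',(273.5,180.8),(352.6,202.8))):
    X,e=tri([(S,*a),(D,*b)]); d=X[:2]-hub; print(n,X.round(1),e,np.hypot(*d),np.degrees(np.arctan2(-d[1],-d[0])))
E
```

```text
tip [ 447.9 -211.5  153.1] [1.1, 1.1] 142.62365297767823 24.667344262939277
yel [ 415.8 -266.8  153.6] [0.8, 0.8] 198.32274103407084 35.357638617472425
cap [ 578.1 -151.8  170.8] [0.8, 0.8] 0.666640172079744 -164.65957933267978
```

Call:
apply_moves([
  [[255,0,0,-2,0,-2,0],[255,-1,0,-5,0,-4,0],[255,-1,0,-8,0,-5,0],[255,-1,0,-11,0,-7,0],[255,-2,0,-14,0,-8,0],[255,-2,0,-17,0,-10,0],[255,-2,0,-18,0,-10.5,0],[255,-2,0,-18,0,-10.5,0],[255,-2,0,-18,0,-10.5,0]],
])

```text
t: 3.73
eef_pos: [479.2, -194.9, 140.5]
ee_rot: [0.676, -0.675, -0.209, 0.211]
force: [-0.9, 5.5, 0.5]
width: -0.5
```

```bash
python3 - <<'E'
from arc import *
rows((577.5,-152),105,19,[34,35,36,37])
for n in('scene','side'):
    f=grab(n,n+'3')
im=cv2.imread('pics/scene3.png')[140:200,215:295];cv2.imwrite('pics/s3c.png',cv2.resize(im,None,fx=8,fy=8,interpolation=cv2.INTER_CUBIC))
im=cv2.imread('pics/side3.png')[190:270,290:370];cv2.imwrite('pics/d3c.png',cv2.resize(im,None,fx=7,fy=7,interpolation=cv2.INTER_CUBIC))
E
```

```text
t 3.7333 p [ 479.2 -194.9  140.5] yaw 34.55 F [-0.9  5.5  0.5]
34 [ 1. -0. -0.] wy 0.5
35 [ 0. -0. -2.] wy -0.5
36 [-0. -0. -4.] wy -1.5
37 [-0. -0. -6.] wy -2.5
```

View pics/s3c.png

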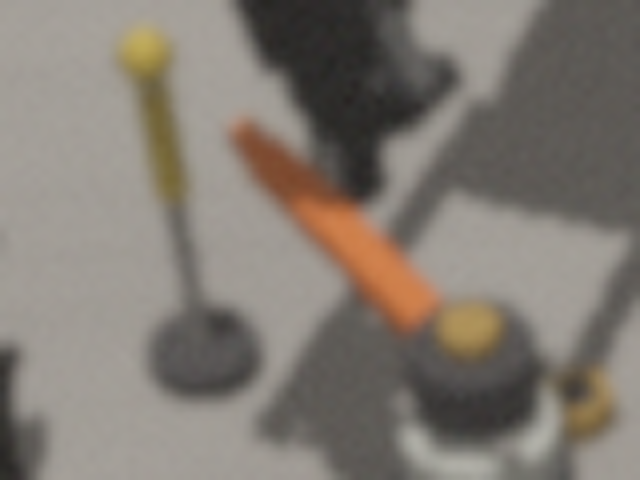

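View pics/d3c.png

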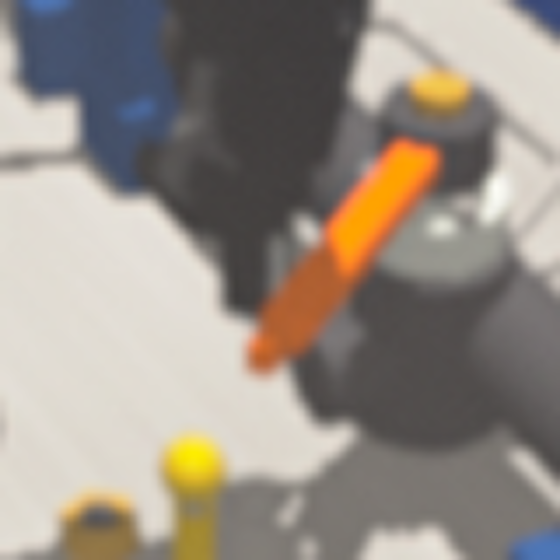

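```bash
python3 - <<'E'
from h import *
S=np.load('scene3.npz');D=np.load('side3.npz')
hub=np.array([577.8,-152])
for n,a,b in(('tip',(244.7,155.9),(327.3,241)),('yel',(233,146.4),(317.6,256.2)),('cap',(273.6,181),(352.9,202.8))):
    X,e=tri([(S,*a),(D,*b)]); d=X[:2]-hub; print(n,X.round(1),e,np.hypot(*d),np.degrees(np.arctan2(-d[1],-d[0])))
# centreline at mid-thickness: mask centroid per row/col, cast to z=154 in side and top in scene
for n,f,lo in(('side',D,(5,150,90)),('scene',S,(5,110,70))):
    hsv=cv2.cvtColor(f['img'],cv2.COLOR_RGB2HSV); m=cv2.inRange(hsv,lo,(16,255,255))
    k,l,st,ce=cv2.connectedComponentsWithStats(m)
    c=[i for i in range(1,k) if 230<ce[i][0]<350 and 145<ce[i][1]<245]; i=max(c,key=lambda i:st[i,4]); print(n,st[i],ce[i])
    cnt=np.argwhere(l==i)[:,::-1].astype(np.float32)
    vx,vy,x,y=cv2.fitLine(cnt,cv2.DIST_L2,0,.01,.01).ravel()
    # line
    zz=154 if n=='side' else 156
    A=onz(f,x-10*vx,y-10*vy,zz);B=onz(f,x+10*vx,y+10*vy,zz);d=B-A; 
    print(A.round(1),B.round(1),np.degrees(np.arctan(d[1]/d[0])))
    n2=np.array([-d[1],d[0]])/np.hypot(*d[:2]); print('hub off line',n2@(hub-A[:2]),'yel off line',n2@(np.array([415.4,-266.9])-A[:2]))
E
```

```text
tip [ 458.8 -232.7  153.7] [1.3, 1.3] 143.7822892423089 34.13848474728965
yel [ 415.7 -267.4  153.7] [1.0, 1.0] 199.0334543420987 35.4515799924354
cap [ 578.9 -151.7  170.6] [1.0, 1.0] 1.143095857050575 -165.52711257507707
side [326 210  27  32 210] [337.91428571 226.77142857]
[ 479.1 -219.7  154. ] [ 536.4 -180.8  154. ] 34.21971165237139
hub off line 0.4736305930866997 yel off line -3.207157961596374
scene [245 156  25  26 180] [257.65555556 169.09444444]
[ 485.8 -214.   156. ] [ 544.  -175.5  156. ] 33.438234329366324
hub off line 1.010349307885503 yel off line -5.382914633236775
```

Call:
apply_moves([
  [[255,0,0,-1,0,-0.5,0],[255,0,0,-2,0,-1,0],[255,0,0,-2.5,0,-1,0],[255,0,0,-2.5,0,-1,0],[255,0,0,2,0,-1,0],[255,0,0,15,0,-1,0],[255,0,0,28,0,-1,0],[255,0,0,28,0,-1,0]],
])

```text
t: 4.5
eef_pos: [461.3, -170.2, 140.4]
ee_rot: [0.674, -0.672, -0.215, 0.218]
force: [-0.8, -0.5, 0.6]
width: 0.1
```

```bash
python3 - <<'E'
from arc import *
rows((577.5,-152),105,19,[34])
for n in('scene','side','wrist'):
    f=grab(n,n+'4')
im=cv2.imread('pics/scene4.png')[140:200,215:295];cv2.imwrite('pics/s4c.png',cv2.resize(im,None,fx=8,fy=8,interpolation=cv2.INTER_CUBIC))
im=cv2.imread('pics/side4.png')[190:270,290:370];cv2.imwrite('pics/d4c.png',cv2.resize(im,None,fx=7,fy=7,interpolation=cv2.INTER_CUBIC))
S=np.load('scene4.npz');D=np.load('side4.npz')
hub=np.array([577.8,-152])
for n,f,lo in(('side',D,(5,150,90)),('scene',S,(5,110,70))):
    hsv=cv2.cvtColor(f['img'],cv2.COLOR_RGB2HSV); m=cv2.inRange(hsv,lo,(16,255,255))
    k,l,st,ce=cv2.connectedComponentsWithStats(m)
    c=[i for i in range(1,k) if 230<ce[i][0]<350 and 145<ce[i][1]<245]; i=max(c,key=lambda i:st[i,4]); print(n,st[i],ce[i])
    cnt=np.argwhere(l==i)[:,::-1].astype(np.float32)
    vx,vy,x,y=cv2.fitLine(cnt,cv2.DIST_L2,0,.01,.01).ravel()
    zz=154 if n=='side' else 156
    A=onz(f,x-10*vx,y-10*vy,zz);B=onz(f,x+10*vx,y+10*vy,zz);d=B-A; 
    n2=np.array([-d[1],d[0]])/np.hypot(*d[:2]); print(np.degrees(np.arctan(d[1]/d[0])),'hub off line',n2@(hub-A[:2]),'yel off line',n2@(np.array([415.4,-266.9])-A[:2]))
    P=[[*(hub-145*np.array([np.cos(np.radians(a)),np.sin(np.radians(a))])),154] for a in(33,34,35,36)]; print(proj(f,P).round(1).tolist())
E
```

```text
t 4.5 p [ 461.3 -170.2  140.4] yaw 35.63 F [-0.8 -0.5  0.6]
34 [  1.  -0. -31.] wy 1.6
side [327 210  26  33 170] [339.31764706 226.15294118]
35.83235878730535 hub off line 0.03994018835298916 yel off line 1.958181782384708
[[325.4, 240.5], [326.4, 240.8], [327.5, 241.1], [328.6, 241.4]]
scene [243 156  28  26 195] [256.74871795 168.96410256]
35.805735707553225 hub off line -0.5419525249090235 yel off line 1.2838552038706306
[[245.0, 155.5], [244.2, 155.9], [243.4, 156.3], [242.6, 156.6]]
```

View pics/s4c.png

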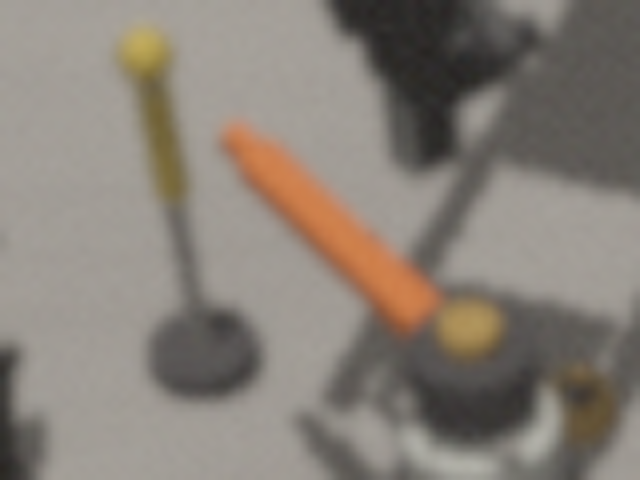

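View pics/d4c.png

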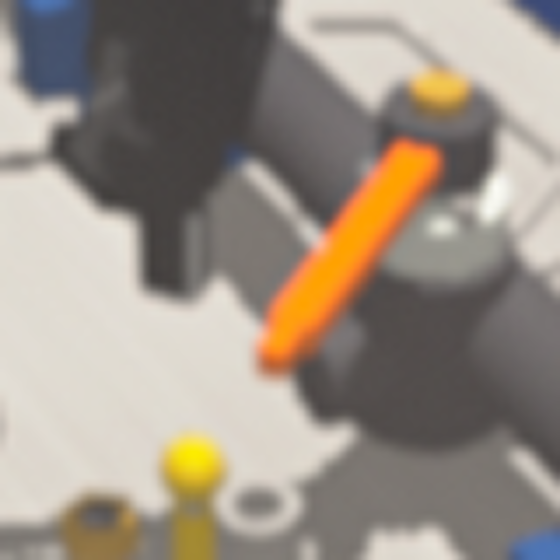

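View pics/wrist4.png

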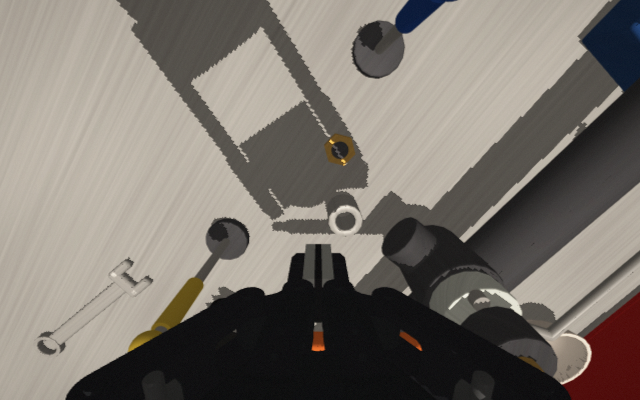

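Call:
apply_moves([
  [[255,0,-15,0,0,0,0],[255,0,-40,0,0,0,0],[255,0,-70,0,0,5,0],[255,10,-100,10,0,10,0],[255,25,-130,25,0,16,0],[255,40,-150,40,0,22,0],[255,55,-160,57,0,29,0],[255,70,-160,72,0,35.6,0],[255,70,-160,72,0,35.6,0],[255,70,-160,72,0,35.6,0],[255,70,-160,72,0,35.6,0]],
])

```text
t: 5.57
eef_pos: [478.9, -73.1, 300.5]
ee_rot: [-0.707, 0.708, -0.0, -0.001]
force: [-0.7, -0.6, 0.4]
width: 0.0
```

```bash
python3 - <<'E'
from arc import *
rows((577.5,-152),105,19,[0])
grab('wrist','wrist5')
E
```

```text
t 5.5667 p [478.9 -73.1 300.5] yaw 0.1 F [-0.7 -0.6  0.4]
0 [ -6.   0. -60.] wy 0.1
```

View pics/wrist5.png

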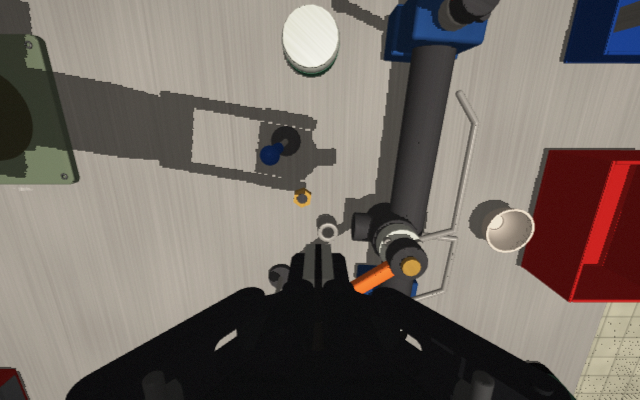

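Call:
apply_moves([
  [[255,0,0,-20,0,0,0],[255,0,0,-45,0,0,0],[255,0,0,-75,0,0,0],[255,0,0,-105,0,0,0],[255,0,0,-130,0,0,0],[255,0,0,-150,0,0,0],[255,0,0,-150,0,0,0],[255,0,0,-150,0,0,0],[255,0,0,-150,0,0,0]],
])

```text
t: 6.37
eef_pos: [478.5, -223.4, 300.2]
ee_rot: [-0.707, 0.707, -0.001, -0.001]
force: [0.5, -0.2, 0.4]
width: -0.2
```

```bash
python3 - <<'E'
from arc import *
rows((577.5,-152),105,19,[0])
grab('wrist','wrist6')
E
```

```text
t 6.3667 p [ 478.5 -223.4  300.2] yaw 0.0 F [ 0.5 -0.2  0.4]
0 [-6. -0. 90.] wy 0.0
```

View pics/wrist6.png

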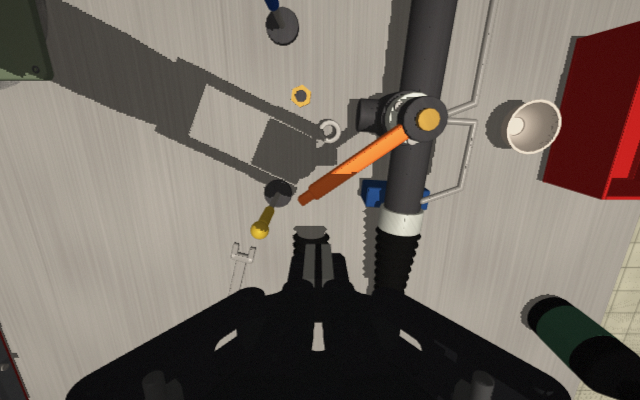

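Clear view: cap at (429,119), arm tip (305,199), yellow ball (260,230).

```bash
cat > chk.py <<'E'
from h import *
def chk(tag):
    f=np.load(tag+'.npz'); hsv=cv2.cvtColor(f['img'],cv2.COLOR_RGB2HSV)
    m=cv2.inRange(hsv,(12,100,150),(24,255,255)); m[:, :410]=0;m[:95]=0;m[145:]=0;m[:,450:]=0
    vs,us=np.where(m); c=((us.min()+us.max())/2,(vs.min()+vs.max())/2); cap=onz(f,*c,175)[:2]
    m=cv2.inRange(hsv,(18,130,60),(32,255,255)); m[:, :240]=0;m[:,290:]=0;m[:200]=0;m[245:]=0
    k,l,st,ce=cv2.connectedComponentsWithStats(m);i=1+st[1:,4].argmax()
    q=np.argwhere(l==i)[:,::-1]; dt=cv2.distanceTransform(np.uint8(l==i)*255,cv2.DIST_L2,5); v,u=np.unravel_index(dt.argmax(),dt.shape)
    big=dt>dt.max()-1; bv,bu=np.where(big); ball=onz(f,bu.mean(),bv.mean(),154)[:2]
    print('cap',c,cap.round(1),'ball px',bu.mean(),bv.mean(),'r',dt.max(),ball.round(1))
    m=cv2.inRange(hsv,(3,150,60),(16,255,255)); m[:, :290]=0;m[:,410:]=0;m[:120]=0;m[215:]=0
    k,l,st,ce=cv2.connectedComponentsWithStats(m);i=1+st[1:,4].argmax()
    box=cv2.minAreaRect(np.argwhere(l==i)[:,::-1].astype(np.float32));print(st[i],box)
    # rays onto arm-mid plane of orange pixels, fit line in world
    W=np.array([onz(f,u,v,157)[:2] for v,u in np.argwhere(l==i)],np.float32)
    vx,vy,x,y=cv2.fitLine(W,cv2.DIST_L2,0,.01,.01).ravel(); n=np.array([-vy,vx])
    print('arm',np.degrees(np.arctan(vy/vx)),'cap off',n@(cap-[x,y]),'ball off',n@(ball-[x,y]))
    d=ball-cap;print('cap->ball',np.degrees(np.arctan2(-d[1],-d[0])),np.hypot(*d))
E
python3 -c "
from chk import *
chk('wrist6')
im=cv2.imread('pics/wrist6.png')[90:250,240:460];cv2.imwrite('pics/w6c.png',cv2.resize(im,None,fx=3.6,fy=3.6))"
```

```text
cap (np.float64(428.5), np.float64(119.0)) [ 575.9 -153.1] ball px 259.1666666666667 229.83333333333334 r 8.7876 [ 413.3 -269.3]
[ 298  124  111   81 2017] ((351.96148681640625, 165.19232177734375), (18.02775764465332, 127.8583984375), 56.3099365234375)
arm 35.11271 cap off -0.12917489480616207 ball off -1.6485402568880008
cap->ball 35.54819705961241 199.9006311934731
```

View pics/w6c.png

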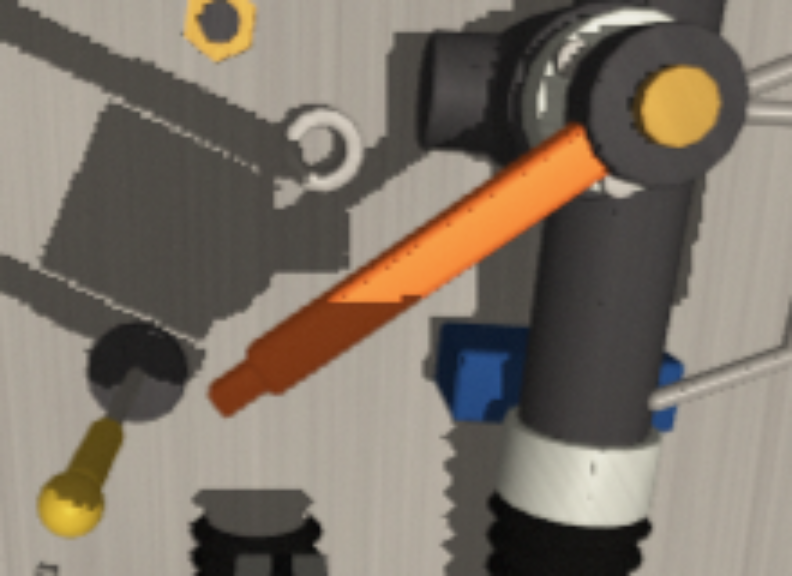

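Call:
apply_moves([
  [[255,5,0,25,0,0,0],[255,10,0,55,0,0,0],[255,15,0,90,0,0,0],[255,20,0,125,0,0,0],[255,25,0,160,0,0,0],[255,30,0,195,0,0,0],[255,35,0,225,0,0,0],[255,40,0,250,0,0,0],[255,40,0,255,0,0,0],[255,40,0,255,0,0,0],[255,40,0,255,0,0,0]],
])

```text
t: 7.33
eef_pos: [518.0, 32.3, 300.2]
ee_rot: [-0.707, 0.708, -0.0, -0.002]
force: [-0.8, 0.2, -0.2]
width: 0.0
```

```bash
python3 - <<'E'
from arc import *
rows((577.5,-152),105,19,[0])
grab('wrist','wrist7')
E
```

```text
t 7.3333 p [518.   32.3 300.2] yaw 0.15 F [-0.8  0.2 -0.2]
0 [ -46.    0. -165.] wy 0.2
```

View pics/wrist7.png

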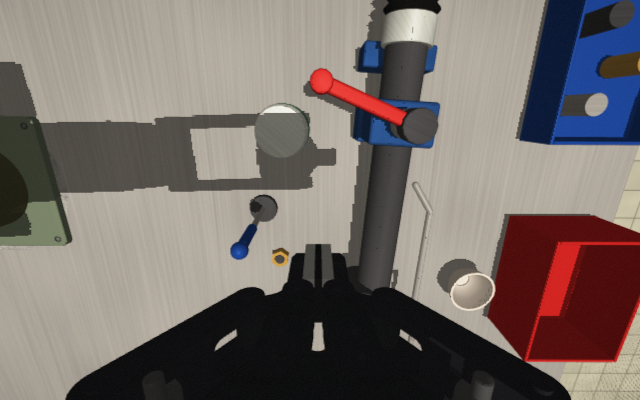

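```bash
python3 - <<'E'
from h import *
f=np.load('wrist7.npz')
k=onz(f,321,81,154);h=onz(f,420.5,126,167);print(k,h);d=k-h;print(np.hypot(*d[:2]),np.degrees(np.arctan2(-d[1],-d[0])))
a=onz(f,408,70,80);b=onz(f,378,270,80);d=a-b;print(a,b,'tube yaw',np.degrees(np.arctan2(-d[0],d[1])))
E
```

```text
[519.11941499 135.76431174 154.        ] [611.41990907  96.28537265 167.        ]
100.38908226848099 -23.15745449713552
[619.82530383 154.63699563  80.        ] [ 602.70711462 -106.87206998   80.        ] tube yaw -3.745195990499636
```

Call:
apply_moves([
  [[255,4,0,15,0,6,0],[255,7,0,30,0,12,0],[255,10,0,45,0,18,0],[255,13,0,60,0,23.5,0],[255,13,20,60,0,23.5,0],[255,13,50,60,0,23.5,0],[255,13,85,60,0,23.5,0],[255,13,115,60,0,23.5,0],[255,13,140,60,0,23.5,0],[255,13,160,60,0,23.5,0],[255,13,160,60,0,23.5,0],[255,13,160,60,0,23.5,0]],
])

```text
t: 8.38
eef_pos: [530.2, 90.3, 139.8]
ee_rot: [-0.691, 0.693, -0.146, 0.143]
force: [0.1, -0.1, 0.1]
width: -0.1
```

```bash
cat > lev.py <<'E'
from h import *
from scipy.spatial.transform import Rotation as Ro
def rows(angs,hub=(611.3,96.3),rr=72,off=18):
    s=r.read_state(); q=s['ee_rot']; R=Ro.from_quat([q[1],q[2],q[3],q[0]]); p=s['eef_pos']
    x=R.as_matrix()[:,0]; yaw=np.degrees(np.arctan2(x[1],x[0]))
    print('t',s['t'],'p',p.round(1),'yaw',yaw.round(2),'F',s['force'].round(1),s['joint_positions'].round(2))
    for a in angs:
        t=np.radians(a); P=np.array([hub[0]-rr*np.cos(t)+off*np.sin(t),hub[1]-rr*np.sin(t)-off*np.cos(t),p[2]])
        d=R.inv().apply(P-p); print(a,d.round(0),'wy',round(-(a-yaw),1))
E
python3 - <<'E'
from lev import *
rows([-23.5,-30,-36,-42,-48,-54,-60,-66,-72,-78])
grab('side','side8')
E
```

```text
t 8.3833 p [530.2  90.3 139.8] yaw -23.52 F [ 0.1 -0.1  0.1] [ 0.15  0.34  1.78 -0.    1.02  0.56]
-23.5 [ 0. -0. 20.] wy -0.0
-30 [-2. -0. 28.] wy 6.5
-36 [-2. -0. 36.] wy 12.5
-42 [-2. -0. 44.] wy 18.5
-48 [-1. -0. 51.] wy 24.5
-54 [ 1. -0. 59.] wy 30.5
-60 [ 3. -0. 66.] wy 36.5
-66 [ 7. -0. 73.] wy 42.5
-72 [11. -0. 80.] wy 48.5
-78 [16. -0. 86.] wy 54.5
```

View pics/side8.png

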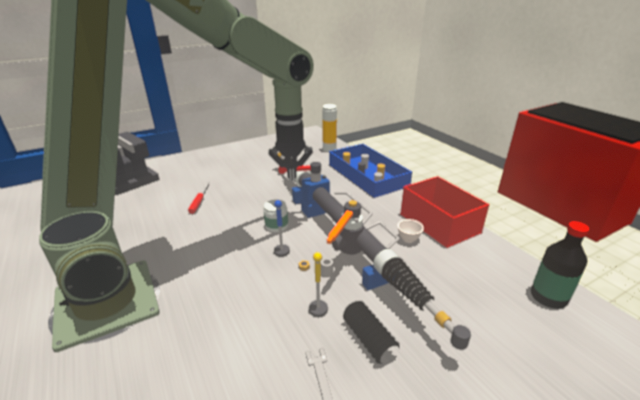

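Call:
apply_moves([
  [[255,0,0,10,0,0,0],[255,0,0,20,0,0,0],[255,-1,0,24,0,3,0],[255,-2,0,28,0,6.5,0],[255,-2,0,32,0,9.5,0],[255,-2,0,36,0,12.5,0],[255,-2,0,40,0,15.5,0],[255,-2,0,44,0,18.5,0],[255,-1,0,48,0,21.5,0],[255,-1,0,51,0,24.5,0],[255,0,0,55,0,27.5,0],[255,1,0,59,0,30.5,0],[255,2,0,63,0,33.5,0],[255,3,0,66,0,36.5,0],[255,5,0,70,0,39.5,0],[255,7,0,73,0,42.5,0],[255,9,0,77,0,45.5,0],[255,11,0,80,0,48.5,0],[255,11,0,80,0,48.5,0]],
])

```text
t: 10.02
eef_pos: [573.6, 160.3, 142.1]
ee_rot: [-0.571, 0.573, -0.416, 0.416]
force: [-2.5, -1.4, 1.4]
width: -0.0
```

```bash
python3 - <<'E'
from lev import *
rows([-72,-75,-78,-81,-84,-86.5,-89])
grab('side','side9')
grab('scene','scene9')
E
```

```text
t 10.0167 p [573.6 160.3 142.1] yaw -72.0 F [-2.5 -1.4  1.4] [ 0.25  0.42  1.65 -0.    1.08  1.51]
-72 [ 1.  0. -2.] wy 0.0
-75 [-0. -0.  2.] wy 3.0
-78 [-1. -0.  6.] wy 6.0
-81 [-1. -0. 10.] wy 9.0
-84 [-2. -0. 13.] wy 12.0
-86.5 [-2. -0. 17.] wy 14.5
-89 [-2. -0. 20.] wy 17.0
```

View pics/scene9.png

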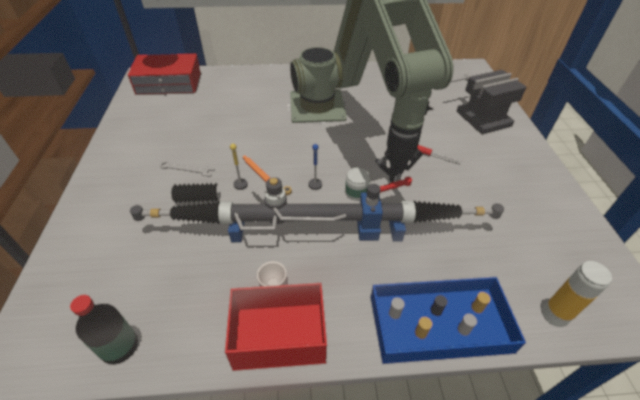

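Call:
apply_moves([
  [[255,0,1,2,0,3,0],[255,-1,1,6,0,6,0],[255,-1,1,10,0,9,0],[255,-2,1,13,0,12,0],[255,-2,1,15,0,14,0],[255,-2,1,17,0,14.5,0],[255,-2,1,18,0,14.5,0],[255,-2,1,18,0,14.5,0]],
])

```text
t: 10.78
eef_pos: [590.1, 168.3, 141.1]
ee_rot: [-0.516, 0.516, -0.484, 0.484]
force: [-2.5, 0.3, 2.1]
width: 0.3
```

```bash
python3 - <<'E'
from lev import *
rows([-84,-86.5,-89])
f=grab('side','side10')
g=grab('scene','scene10')
im=cv2.imread('pics/scene10.png')[150:250,320:450];cv2.imwrite('pics/s10c.png',cv2.resize(im,None,fx=5,fy=5,interpolation=cv2.INTER_CUBIC))
E
```

```text
t 10.7833 p [590.1 168.3 141.1] yaw -86.33 F [-2.5  0.3  2.1] [ 0.26  0.45  1.6  -0.    1.09  1.77]
-84 [ 2.  0. -4.] wy -2.3
-86.5 [ 1.  0. -1.] wy 0.2
-89 [ 0. -0.  2.] wy 2.7
```

View pics/s10c.png

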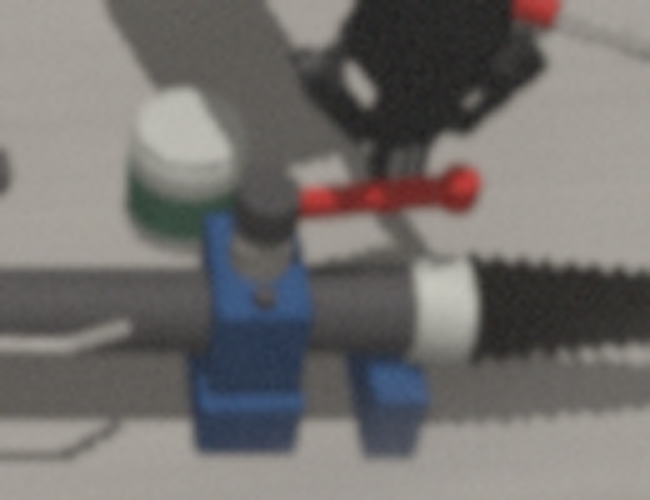

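Call:
apply_moves([
  [[255,0,0,1.5,0,0,0],[255,0,0,3,0,1,0],[255,0,0,4,0,1,0],[255,0,0,4,0,1,0]],
])

```text
t: 11.22
eef_pos: [590.1, 168.5, 140.9]
ee_rot: [-0.509, 0.514, -0.49, 0.486]
force: [-12.9, -0.1, 8.7]
width: 0.2
```

```bash
python3 - <<'E'
from lev import *
rows([-86.5,-89])
E
```

```text
t 11.2167 p [590.1 168.5 140.9] yaw -87.34 F [-12.9  -0.1   8.7] [0.26 0.45 1.6  0.   1.1  1.78]
-86.5 [ 1.  0. -1.] wy -0.8
-89 [ 1. -0.  2.] wy 1.7
```

Force rose to 13 N with no more travel, so the lever is at its stop. Next I back off and lift clear.

Call:
apply_moves([
  [[255,0,0,-4,0,0,0],[255,0,0,-14,0,0,0],[255,0,0,-26,0,0,0],[255,0,0,-30,0,0,0],[255,0,-20,-30,0,0,0],[255,0,-50,-30,0,0,0],[255,0,-85,-30,0,0,0],[255,0,-120,-30,0,0,0],[255,0,-145,-45,0,-6,0],[255,0,-160,-70,0,-12,0],[255,0,-160,-95,0,-18,0],[255,0,-160,-120,0,-24,0],[255,0,-160,-120,0,-24,0],[255,0,-160,-120,0,-24,0]],
])

```text
t: 12.38
eef_pos: [471.5, 163.1, 302.7]
ee_rot: [-0.601, 0.603, -0.373, 0.369]
force: [0.6, 0.5, -0.6]
width: 0.4
```

```bash
python3 - <<'E'
from lev import *
rows([])
f=grab('side','side11')
g=grab('scene','scene11');grab('wrist','wrist11')
hub=np.array([577.8,-152])
for n,f,lo in(('side',f,(5,150,90)),('scene',g,(5,110,70))):
    hsv=cv2.cvtColor(f['img'],cv2.COLOR_RGB2HSV); m=cv2.inRange(hsv,lo,(16,255,255))
    k,l,st,ce=cv2.connectedComponentsWithStats(m)
    c=[i for i in range(1,k) if 230<ce[i][0]<350 and 145<ce[i][1]<245]; i=max(c,key=lambda i:st[i,4])
    vx,vy,x,y=cv2.fitLine(np.argwhere(l==i)[:,::-1].astype(np.float32),cv2.DIST_L2,0,.01,.01).ravel()
    A=onz(f,x-10*vx,y-10*vy,155);B=onz(f,x+10*vx,y+10*vy,155);d=B-A; print(n,np.degrees(np.arctan(d[1]/d[0])))
E
```

```text
t 12.3833 p [471.5 163.1 302.7] yaw -63.37 F [ 0.6  0.5 -0.6] [0.31 0.16 1.6  0.   1.39 1.41]
side 35.62139691529842
scene 35.234060832317844
```

View pics/scene11.png

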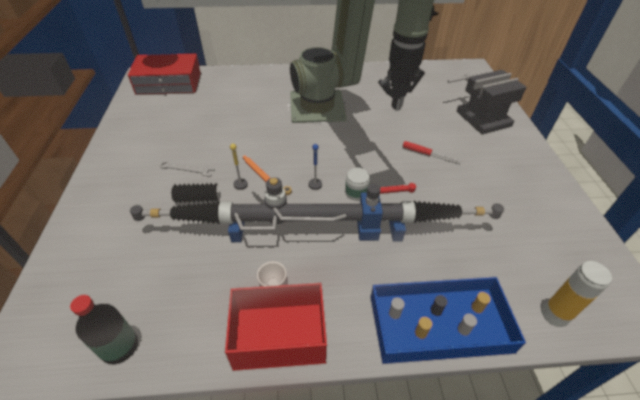

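View pics/wrist11.png

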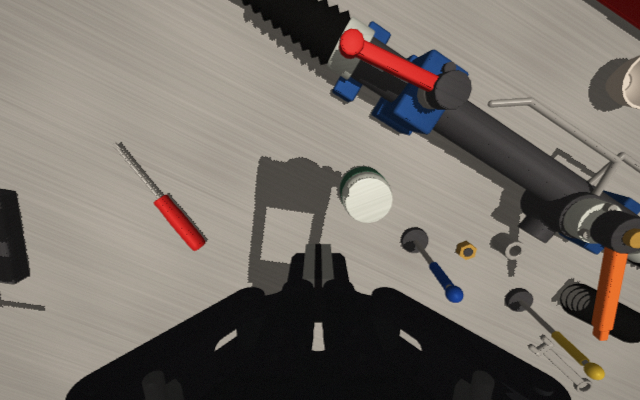

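```bash
python3 - <<'E'
from h import *
f=np.load('wrist11.npz')
k=onz(f,352,43,154);h=onz(f,454,89,167);d=k-h;print(k,h,np.hypot(*d[:2]),'lock rad',-np.arctan2(-d[1],-d[0])-np.radians(3.7))
print(r.hand_in())
E
```

```text
[606.35186502 195.56226789 154.        ] [612.17602247  96.18602552 167.        ] 99.54676467454753 lock rad 1.447678966698936
the job is handed in; nothing more can be done
None
```

I turned the orange arm round to the yellow pin with the closed fingertip. Then I pushed the red lever over to its stop, lifted clear, and handed the job in at about 12.5 s.

- **Arm:** from above, the wrist camera measured it at 35.1°, with the yellow pin at 35.5°. After the lever push, the two fixed cameras gave 35.2° and 35.6°. They agree to about half a degree, so the arm did not move.
- **Lever:** the lock measures 1.448 rad against its stop at 1.45. At the end the force rose to 13 N with no further travel.
- **Clear:** the robot ended about 300 mm above the bench, touching nothing. In the final pictures the loose things look unmoved; I checked this by eye only.
- **Weaker measurement:** my first two-camera fix on the lever pivot was about 3.4 mm off between views. The wrist view then put the pivot within about 0.5 mm of that fix, and I used that position for the push.

No check failed.

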